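Take the cast crystal ball from its mould and hold the pair over the light box

ROBOT

A 6-joint arm with a two-finger parallel gripper is mounted at the origin on the work surface. World frame = base frame: x ahead of the robot, y to its left, z up, the work surface at z = 0. Lengths are in m, angles in rad, forces in N, time in s.
With the tool pointing down it reaches from about 0.4 to 0.925 m from the base axis. Payload 3.4 kg.
Tool frame: the origin (TCP) lies at the very end of the fingers, on their centre line; the grasp point (between the pads) lies 19 mm behind it; z points along the fingers, y is the direction in which the jaws open and shut (so a half turn about z gives the same grasp; the last joint's range is limited). The gripper opens to 85 mm and grips with 20 to 120 N. Pads are 22 mm wide; open, the fingers measure 114 mm over their backs; the gripper's body (76 mm by 85 mm) begins 54 mm behind the grasp point. The pads swing forward as they close: fully open they stand 13 mm farther back than shut.
Start: joints at [1.198, 0.307, 1.506, -0, 1.328, -0.073], TCP at [0.17, 0.549, 0.231] pointing down, gripper open.
Joint ranges: [-3.12, 3.12], [-1.05, 2.28], [0.14, 2.33], [-1.42, 4.57], [0.1, 2.73], [-2.68, 2.68]. Speed limits (rad/s): [2.57, 2.57, 3.14, 3.14, 3.14, 3.14].

INTERFACE

Orientations are given as a unit quaternion [w, x, y, z].
In Python, from plant import * gives the robot as it stands.
- The arm moves only by the tool carry_out, never from a script. Its argument "rows" is a list of rows, each an object with "dp": the shift along the world's x, y, z in mm, a list of three; "angular": the turn, a rotation vector about the world's x, y, z in rad, a list of three. In form: [{"dp": [dx, dy, dz], "angular": [wx, wy, wz]}, ...]. A call has exactly 10 rows; each row is the pose to reach, as a shift and turn from the pose commanded when the call began; what a row does not reach only later rows make up. A row lasts 1/10 s, in which the tool goes at most 50 mm and 8.59 degrees, less where a joint would pass 70% of its speed; a pose out of reach is approached as far as the arm can. A call with a gripper value outside its range is refused whole. "grip" is the closure, from 0 (fully open) to 1 (shut), set as the call begins (left out, the last holds). The fingers move at their own pace and stop on an object; "force" is the grip in N (left out, the last holds). Time passes only in rows, so rows that repeat a pose let the fingers close, or fill a call up. It gives the time, the measured TCP pose, the force and the opening at its end, in the units of the state.
- get_state(): the state, without advancing time (a new reading comes with each control period).
- capture(name): name is "side" or "top" or "wrist"; returns a dict with "img" (384x512x3 uint8, red, green, blue), "K" (3x3 intrinsics, pixels), "R" (3x3) and "t" (3): a world point X has camera coordinates R X + t; the wrist camera has in their place "T_tool_cam" (4x4, takes a point from camera to tool coordinates, whose origin is the TCP and whose axes are the flange's). Camera axes: x right, y down, z forward; pixel columns grow to the right and rows downward; lengths in m; the calibration is good to about 2 mm. A picture is of the moment at which its call begins: read the wrist's pose just before it. There is no depth.
- job_done(): hands the job in, once; it reports no verdict.
Trained networks look in a picture, given as the dict that the camera call returned (one of the last four; its "shot" number tells which), for a name from the list of things; names that differ only in an ending like _2 or _b are one class to them, and where a whole thing is asked for, a point or a joint stands for the part that bears it (a point fixed in the world has none). Each returns a list of dicts, best first, with "confidence" (0 to 1); they miss things now and then, are a little off and sometimes report something else, mostly with a low value. They report only what shows in the picture. A call takes as long as a camera call. They do not tell look-alikes from the thing itself.
- cut_out(picture, thing): "region" (384x512 bool, what is visible of it) and "extent" ([left, top, right, bottom] in pixels, round what is visible of it).
- place_of(picture, thing): "xy" ([column, row] in pixels: a listed point, or the origin of a listed thing).
The state is a dict: "time_s": time; "joint_positions": joint angles; "qvel": joint speeds; "joint_torque": joint torques, N m; "position": TCP position; "orientation": TCP orientation; "contact_force": force on the tool from outside, world axes, zero at the start; "moment": the same for the moment, N m; "finger_gap": finger opening in m.
Only numpy, scipy, OpenCV 4.12 (cv2) and the standard library are available. Lean on these libraries where they do the work, as an engineer would, in place of code of your own. Each camera call takes 0.05 s, during which the arm holds its last target. There are 200 camera calls.

TASK

Lift the cast crystal ball out of the open lower half of its plaster mould (its two notches leave room for the fingers) and set it, without dropping it, in the empty pocket of the wooden carrier beside its twin. Then take the carrier by its upright grip, carry it level so that neither ball leaves its pocket, and finish while still holding it, level and still, about a hand's breadth (100 mm) above the light box with both balls over the lit round window. Leave everything else on the bench where it is.

Things in the scene. Friction and masses are not known exactly. Their poses are not given: they have to be found in the camera images.
- cast_ball_center (a point): centre of the cast ball: a solid satin glass ball, 44 mm in diameter, about 130 g, lying loose in the round cavity of the lower mould half, its centre 0.5 mm below the mould's flat top (parting) face
- mould: lower half of the ball mould: pale plaster block 110 x 110 mm, 45 mm high, 0.75 kg, loose on the bench, two small domes at two diagonal corners of its top face. Origin: centre of its underside; z up
- mould_mouth (a point): centre of the mould's top face, 45 mm above its underside; axes of the mould. Round cavity, radius 23.5 mm. The finger notches form one straight channel along the mould's y axis past the ball, 34 mm wide, 16 mm deep below this face, open at both ends of the block: a gripper that closes along y goes down with its fingers in the channel and closes on the ball's equator
- carrier: wooden carrier on the bench: plate 160 mm (x) by 80 mm (y), 10 mm thick, on 10 mm runners, its top face 20 mm above its underside; about 220 g, balls 130 g each. Two round pocket holes, 26 mm in diameter, go through the plate 52 mm either side of the middle along x; a ball rests on the hole's edge and rolls out if the carrier tips more than about 35 degrees. Origin: centre of the underside; z up
- grip (a point): where to take the carrier: middle of its upright flat wooden grip, 55 mm above the carrier's underside; axes of the carrier. The grip is 14 mm thick (y) and 40 mm long (x), with a rounded top, and rises from the plate to 70 mm above the underside: close the gripper along the carrier's y axis
- empty_pocket (a point): point on the carrier, 52 mm to its -x side and 37.75 mm above its underside: where the centre of a ball lies when it rests in the empty pocket
- twin_pocket (a point): point on the carrier, 52 mm to its +x side and 37.75 mm above its underside: where the centre of the twin ball lies when it rests in its pocket
- twin_ball_center (a point): centre of the twin ball, the same 44 mm satin glass ball, which already rests in the other pocket of the carrier
- window (a point): centre of the lit round window, 200 mm in diameter, flush in the top of the light box; z up. The light box is a white fixed housing 230 x 230 mm, its top 55 mm above the bench, axes along its sides
- mould_top: bystander: upper half of the mould, a plaster block 110 x 110 x 45 mm lying cavity up, empty, without finger notches, beside the lower half. Origin: centre of its underside
- brush: bystander: flat brush with wooden handle, 220 mm long, 46 mm wide, 16 mm high, lying beside the mould. Origin: underside, near its middle; x points to the bristles
- wood_block: bystander: old wooden block 85 x 70 x 45 mm with a small glass prism standing up from it to 75 mm. Origin: centre of its underside
- tumbler: bystander: cut glass tumbler, 76 mm in diameter, 85 mm high, upright. Origin: centre of its underside
- paste_jar: bystander: white jar with steel lid, 72 mm in diameter, 75 mm high. Origin: centre of its underside
- stone_wheel: bystander: grey stone cutting wheel lying flat, 150 mm in diameter, 22 mm thick. Origin: centre of its underside
- caliper: bystander: steel caliper lying flat, 190 mm long. Origin: underside, middle of its beam
Things that resemble listed ones, but are neither listed nor needed, are in the scene too. Of the things that look like the carrier, the largest one is meant.

How it is judged:
By the outcome, as a careful person would: the job done as asked, in the order asked, and still so for the second after the job is handed in, while the arm keeps its last pose, push and grip.
It also fails if it takes over 64 s, if anything falls off the work surface, if the arm or the gripper's body presses on something with over 40 N, if the wrist force passes 120 N, or if a joint passes its speed limit or range.

## Working session

There is one attempt and no reset: what is moved stays moved. The work goes in short steps, Python scripts to look and compute and a tool call to move; the robot and the scene stay as the last step left them, time stands still between calls to the robot, and variables do not carry over. Pictures are saved under pics/ and viewed, about 8 in all and at most 12, crops included, and the job is handed in when it is done.

Besides the shell and the picture viewer there is one more tool, called after "Request:" as name(argument=value, ...), one argument or row to a line, values as JSON. carry_out: Moves the arm, as the interface text tells. Its arguments: {"type":"object","properties":{"rows":{"type":"array","items":{"type":"object","properties":{"dp":{"type":"array","items":{"type":"number"}},"angular":{"type":"array","items":{"type":"number"}}}}},"grip":{"type":"number"},"force":{"type":"number"}},"required":["rows"]}

```bash
ls; mkdir -p pics; cat > h.py <<'E'
from plant import *
import numpy as np, cv2
def ray(p,uv,st=None):
    K=np.array(p["K"]); d=np.linalg.solve(K,[uv[0],uv[1],1.])
    R=np.array(p["R"]);t=np.array(p["t"])
    return -R.T@t, R.T@d
def onz(p,uv,z):
    o,d=ray(p,uv); return o+d*(z-o[2])/d[2]
def qR(q):
    from scipy.spatial.transform import Rotation as Ro
    return Ro.from_quat([q[1],q[2],q[3],q[0]]).as_matrix()
def wrist():
    s=get_state(); p=capture("wrist"); T=np.array(p["T_tool_cam"])
    Rw=qR(s["orientation"]); Rc=Rw@T[:3,:3]; c=Rw@T[:3,3]+np.array(s["position"])
    p["R"]=Rc.T; p["t"]=-Rc.T@c
    return p
def proj(p,X):
    c=np.array(p["R"])@np.array(X)+np.array(p["t"]); u=np.array(p["K"])@c; return u[:2]/u[2]
def save(p,n): cv2.imwrite("pics/"+n+".png",p["img"][:,:,::-1])
E
python3 - <<'E'
from h import *
np.set_printoptions(precision=4,suppress=True)
s=get_state();print({k:np.round(v,3) for k,v in s.items()})
Z=dict(cast_ball_center=.0445,mould=0,mould_mouth=.045,carrier=0,grip=.055,empty_pocket=.03775,twin_pocket=.03775,twin_ball_center=.03775,window=.055,mould_top=0,brush=0,wood_block=0,tumbler=0,paste_jar=0,stone_wheel=0,caliper=0)
P=[]
for n in("top","side"):
    p=capture(n);P.append(p["img"])
    cv2.imwrite("pics/%s1.png"%n,cv2.resize(p["img"],(800,600))[:,:,::-1])
    print(n,-np.array(p["R"]).T@p["t"])
    for k,z in Z.items():
        for r in place_of(p,k)[:3]:
            if r["confidence"]>.2: print(k,np.round(r["xy"],1),round(r["confidence"],2),onz(p,r["xy"],z)[:2])
E
```

```text
pics
{'time_s': np.float64(0.0), 'joint_positions': array([ 1.198,  0.308,  1.508, -0.   ,  1.328, -0.073]), 'qvel': array([ 0.002,  0.   ,  0.004, -0.001, -0.   ,  0.   ]), 'joint_torque': array([ -0.001, -45.754, -25.192,  -0.   ,   0.013,  -0.   ]), 'position': array([0.17 , 0.549, 0.23 ]), 'orientation': array([-0.   ,  0.149,  0.989, -0.001]), 'contact_force': array([-0.617, -0.04 ,  0.564]), 'moment': array([ 0.032, -0.015,  0.031]), 'finger_gap': np.float64(0.086)}
top [ 0.2409 -0.0717  1.5215]
cast_ball_center [333.8 211. ] 0.54 [ 0.4969 -0.3205]
mould [335.9 214.4] 0.76 [ 0.4928 -0.3349]
mould_mouth [337.2 209. ] 0.92 [ 0.5037 -0.332 ]
mould_mouth [231.5 182.7] 0.28 [0.5923 0.0254]
carrier [348.5 272.4] 0.94 [ 0.2951 -0.372 ]
carrier [232.7 187.7] 0.87 [0.585  0.0238]
carrier [112.9 264. ] 0.64 [0.3162 0.427 ]
grip [233.7 181.7] 0.92 [0.5935 0.0173]
grip [352.4 274.5] 0.82 [ 0.2866 -0.3735]
grip [108.2 259.7] 0.78 [0.3273 0.4255]
empty_pocket [359.1 286.2] 0.78 [ 0.2496 -0.3976]
empty_pocket [249.  181.8] 0.58 [ 0.5976 -0.0341]
twin_pocket [350.3 262.8] 0.83 [ 0.3251 -0.3714
[... 1458 characters left out ...]
4892]
twin_pocket [248.5 272.3] 0.42 [ 0.4902 -0.3164]
twin_ball_center [260.  175.7] 0.63 [0.5882 0.0759]
twin_ball_center [266.  181.2] 0.41 [0.6031 0.0429]
window [239.1 127.9] 0.66 [0.5543 0.3706]
window [200.8 228.2] 0.58 [ 0.3758 -0.1515]
mould_top [301.6 277. ] 0.81 [ 0.6323 -0.3296]
brush [216.4 289.7] 0.62 [ 0.4014 -0.3289]
wood_block [199.9 227.1] 0.65 [ 0.3692 -0.0935]
wood_block [240.7 132.2] 0.43 [0.5652 0.4254]
tumbler [318.5 176.5] 0.74 [0.8006 0.0786]
tumbler [298.9 274.6] 0.42 [ 0.627  -0.3207]
tumbler [219.5 291.3] 0.28 [ 0.409  -0.3352]
paste_jar [193.5 194.7] 0.61 [0.3549 0.0629]
stone_wheel [329.4 208.3] 0.85 [ 0.7883 -0.0861]
caliper [273.7 369.3] 0.85 [ 0.5098 -0.5563]
```

View pics/top1.png

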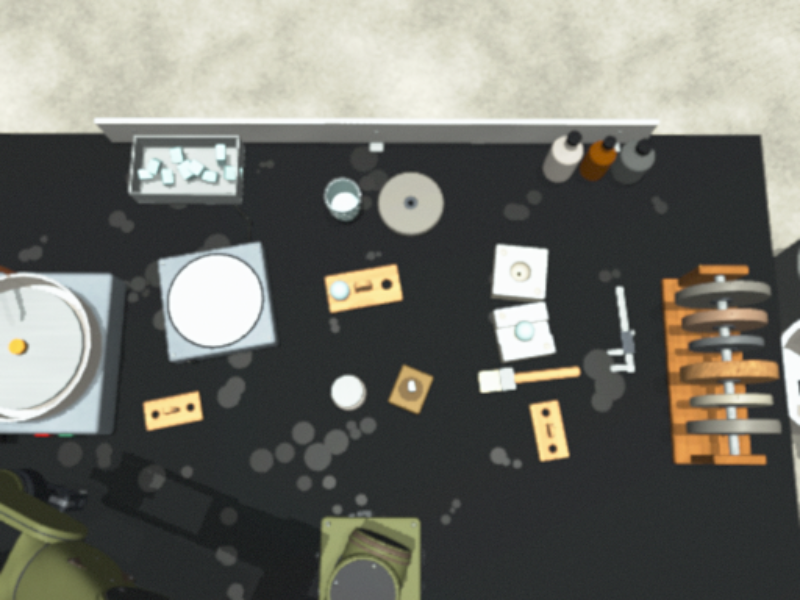

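View pics/side1.png

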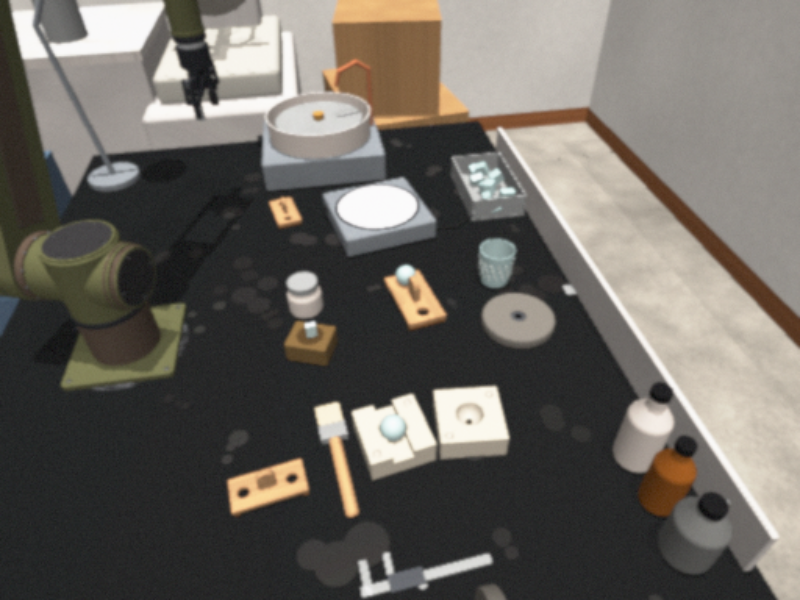

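The meant carrier (largest, holding the twin) is at about (0.59, 0.02), with its x axis roughly along world +y. In the top view (800 px) its twin is at (340,290) and its empty pocket at (386,284). The mould with the ball is at about (0.496, -0.324), pixel (525,330), with its channel about 10° off world y. The window is at about (0.55, 0.36). Next I move toward the carrier.

Request:
carry_out(
  rows=[
    {"dp": [35, -30, 6], "angular": [0, 0, -0.07]},
    {"dp": [70, -65, 12], "angular": [0, 0, -0.14]},
    {"dp": [105, -100, 18], "angular": [0, 0, -0.21]},
    {"dp": [140, -135, 24], "angular": [0, 0, -0.32]},
    {"dp": [175, -175, 30], "angular": [0, 0, -0.43]},
    {"dp": [205, -215, 36], "angular": [0, 0, -0.55]},
    {"dp": [230, -260, 42], "angular": [0, 0, -0.67]},
    {"dp": [255, -305, 48], "angular": [0, 0, -0.79]},
    {"dp": [280, -350, 54], "angular": [0, 0, -0.91]},
    {"dp": [300, -395, 60], "angular": [0, 0, -1.03]},
  ],
  grip=0,
  force=40,
)

```text
time_s: 2.7
position: [0.4672, 0.1606, 0.2907]
orientation: [0.0, 0.619, 0.785, 0.0]
contact_force: [1.1, 0.7, -0.4]
finger_gap: 0.085
```

Request:
carry_out(
  rows=[
    {"dp": [10, -40, 5], "angular": [0, 0, -0.05]},
    {"dp": [20, -80, 10], "angular": [0, 0, -0.1]},
    {"dp": [30, -110, 15], "angular": [0, 0, -0.13]},
    {"dp": [35, -130, 20], "angular": [0, 0, -0.13]},
    {"dp": [35, -130, 20], "angular": [0, 0, -0.13]},
    {"dp": [35, -130, 20], "angular": [0, 0, -0.13]},
    {"dp": [35, -130, 20], "angular": [0, 0, -0.13]},
    {"dp": [35, -130, 20], "angular": [0, 0, -0.13]},
    {"dp": [35, -130, 20], "angular": [0, 0, -0.13]},
    {"dp": [35, -130, 20], "angular": [0, 0, -0.13]},
  ],
)

```text
time_s: 3.7
position: [0.5009, 0.033, 0.3101]
orientation: [-0.0, 0.666, 0.746, -0.0]
contact_force: [-0.5, 0.2, 0.3]
finger_gap: 0.0856
```

```bash
python3 - <<'E'
from h import *
np.set_printoptions(precision=4,suppress=True)
s=get_state();print(s["time_s"],s["position"],s["orientation"],s["joint_positions"])
p=wrist();cv2.imwrite("pics/w1.png",p["img"][:,:,::-1])
print("cam",-p["R"].T@p["t"],p["R"][2],p["T_tool_cam"])
for k,z in dict(carrier=0,grip=.055,empty_pocket=.03775,twin_pocket=.03775,twin_ball_center=.03775).items():
    for r in place_of(p,k)[:2]:
        print(k,np.round(r["xy"],1),round(r["confidence"],2),onz(p,r["xy"],z)[:2])
E
```

```text
3.7 [0.5009 0.033  0.3101] [-0.0001  0.6663  0.7456 -0.    ] [-0.0184  0.1501  1.5203  0.0001  1.4714 -0.1306]
cam [0.4911 0.1149 0.4522] [ 0.035  -0.3158 -0.9482] [[ 0.0003 -0.9481 -0.3179  0.0825]
 [ 1.      0.0004 -0.0004 -0.0007]
 [ 0.0005 -0.3179  0.9481 -0.1421]
 [ 0.      0.      0.      1.    ]]
carrier [315.2 162. ] 0.63 [0.593  0.0209]
grip [323.3 171.3] 0.61 [0.5938 0.0208]
grip [425.7 233.2] 0.61 [ 0.7595 -0.0544]
empty_pocket [320.  200.1] 0.89 [ 0.6014 -0.0269]
empty_pocket [419.9 234.9] 0.4 [ 0.7632 -0.0656]
twin_pocket [323.1 129.2] 0.76 [0.5872 0.0749]
twin_ball_center [321.1 128.2] 0.84 [0.5842 0.0759]
twin_ball_center [322.4 171.5] 0.47 [0.597  0.0162]
```

View pics/w1.png

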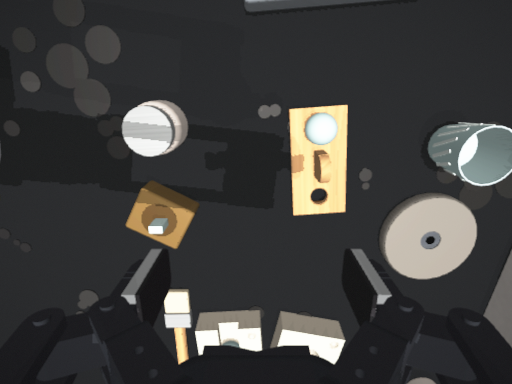

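The carrier shows the twin at (321,128) and the empty pocket at (319,197), 104 mm apart, which fits the sizes. Now the mould.

Request:
carry_out(
  rows=[
    {"dp": [0, -40, -5], "angular": [0, 0, -0.148]},
    {"dp": [0, -80, -10], "angular": [0, 0, -0.296]},
    {"dp": [0, -120, -15], "angular": [0, 0, -0.444]},
    {"dp": [0, -160, -20], "angular": [0, 0, -0.592]},
    {"dp": [0, -200, -30], "angular": [0, 0, -0.74]},
    {"dp": [0, -240, -40], "angular": [0, 0, -0.888]},
    {"dp": [-2, -280, -60], "angular": [0, 0, -1.036]},
    {"dp": [-4, -320, -80], "angular": [0, 0, -1.184]},
    {"dp": [-5, -350, -95], "angular": [0, 0, -1.332]},
    {"dp": [-5, -357, -100], "angular": [0, 0, -1.48]},
  ],
)

```text
time_s: 5.0
position: [0.4951, -0.328, 0.208]
orientation: [-0.0, 0.995, 0.096, -0.001]
contact_force: [-0.2, 0.8, 1.2]
finger_gap: 0.0852
```

Request:
carry_out(
  rows=[
    {"dp": [0, 0, 0], "angular": [0, 0, 0]},
    {"dp": [0, 0, 0], "angular": [0, 0, 0]},
    {"dp": [0, 0, 0], "angular": [0, 0, 0]},
    {"dp": [0, 0, 0], "angular": [0, 0, 0]},
    {"dp": [0, 0, 0], "angular": [0, 0, 0]},
    {"dp": [0, 0, 0], "angular": [0, 0, 0]},
    {"dp": [0, 0, 0], "angular": [0, 0, 0]},
    {"dp": [0, 0, 0], "angular": [0, 0, 0]},
    {"dp": [0, 0, 0], "angular": [0, 0, 0]},
    {"dp": [0, 0, 0], "angular": [0, 0, 0]},
  ],
)

```text
time_s: 6.0
position: [0.4961, -0.3247, 0.2102]
orientation: [-0.0, 0.995, 0.101, -0.0]
contact_force: [0.0, -0.1, 0.1]
finger_gap: 0.085
```

```bash
python3 - <<'E'
from h import *
np.set_printoptions(precision=4,suppress=True)
s=get_state();print(s["time_s"],s["position"],s["orientation"],s["joint_positions"])
p=wrist();cv2.imwrite("pics/w2.png",p["img"][:,:,::-1])
for k,z in dict(cast_ball_center=.0445,mould=0,mould_mouth=.045).items():
    for r in place_of(p,k)[:2]:
        print(k,np.round(r["xy"],1),round(r["confidence"],2),onz(p,r["xy"],z)[:2])
r=cut_out(p,"cast_ball_center")
for a in r[:2]:
    m=a["region"];e=np.array(a["extent"]);c=np.array([(e[0]+e[2])/2,(e[1]+e[3])/2]);print(a["confidence"],e,m.sum(),onz(p,c,.0445))
r=cut_out(p,"mould")
for a in r[:2]: print(a["confidence"],a["extent"],cv2.minAreaRect(np.argwhere(a["region"])[:,::-1].astype(np.float32)))
E
```

```text
6.0 [ 0.4961 -0.3247  0.2102] [-0.      0.9949  0.1007 -0.0001] [-0.6507  0.3479  1.4989 -0.      1.2949  0.7183]
cast_ball_center [254.8 170.7] 0.57 [ 0.496  -0.3227]
mould [260.7 162.7] 0.97 [ 0.4956 -0.3299]
0.82 [237.6 148.2 276.2 195.2] 1348 [ 0.4953 -0.3251  0.0445]
0.72 [202.9, 113.5, 309.6, 216.8] ((257.0502624511719, 166.83837890625), (108.34280395507812, 105.50635528564453), 1.3322198390960693)
```

View pics/w2.png

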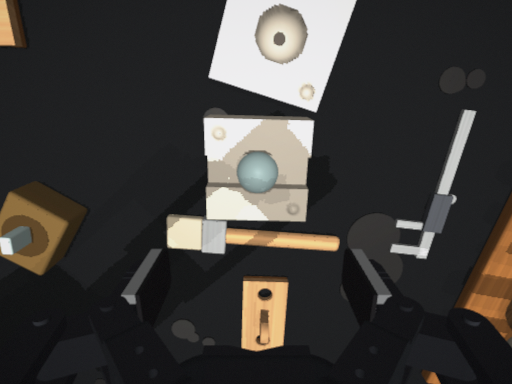

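The wrist view shows the ball at about (258,172). The channel runs nearly horizontal in the picture, about 2° off. I'll compute the exact offsets.

```bash
python3 - <<'E'
from h import *
np.set_printoptions(precision=4,suppress=True)
p=wrist();im=p["img"]
hsv=cv2.cvtColor(im,cv2.COLOR_RGB2HSV)
m=((hsv[...,0]>75)&(hsv[...,0]<115)&(hsv[...,1]>50)&(hsv[...,2]>50)).astype(np.uint8)
w=np.zeros_like(m);w[145:205,225:290]=1;m*=w
c,_=cv2.findContours(m,0,2);c=max(c,key=cv2.contourArea);cc,r=cv2.minEnclosingCircle(c)
print("ball",cc,r,cv2.contourArea(c),cv2.boundingRect(c),onz(p,cc,.0445))
g=cv2.cvtColor(im,cv2.COLOR_RGB2GRAY)
L=cv2.createLineSegmentDetector().detect(g[100:230,190:330])[0][:,0]
for l in L:
    n=np.hypot(l[2]-l[0],l[3]-l[1])
    if n>20:
        a=l[:2]+[190,100];b=l[2:]+[190,100];A=onz(p,a,.045);B=onz(p,b,.045);d=B-A
        print(a,b,"len %.3f ang %.1f"%(np.hypot(*d[:2]),np.degrees(np.arctan2(d[1],d[0]))%180),A[:2],B[:2])
s=get_state();R=qR(s["orientation"]);print("tooly",np.degrees(np.arctan2(R[1,1],R[0,1])),s["position"])
E
```

```text
Traceback (most recent call last):
ValueError: max() iterable argument is empty
```

```bash
python3 - <<'E'
from h import *
np.set_printoptions(precision=4,suppress=True)
p=wrist();im=p["img"]
print(im[172,258],im[172,245],im[172,225],im[150,258])
f=im.astype(int);m=((f[...,2]-f[...,0])>8).astype(np.uint8)
w=np.zeros_like(m);w[145:205,225:290]=1;m*=w
c,_=cv2.findContours(m,0,2);c=max(c,key=cv2.contourArea);cc,r=cv2.minEnclosingCircle(c)
print("ball",cc,r,cv2.contourArea(c),cv2.boundingRect(c),onz(p,cc,.0445))
g=cv2.cvtColor(im,cv2.COLOR_RGB2GRAY)
L=cv2.createLineSegmentDetector().detect(np.ascontiguousarray(g[100:230,190:330]))[0][:,0]
for l in L:
    n=np.hypot(l[2]-l[0],l[3]-l[1])
    if n>25:
        a=l[:2]+[190,100];b=l[2:]+[190,100];A=onz(p,a,.045);B=onz(p,b,.045);d=B-A
        print(a,b,"len %.3f ang %.1f"%(np.hypot(*d[:2]),np.degrees(np.arctan2(d[1],d[0]))%180),A[:2],B[:2])
s=get_state();R=qR(s["orientation"]);print("tooly",np.degrees(np.arctan2(R[1,1],R[0,1])),s["position"])
E
```

```text
[189 213 210] [154 176 173] [182 171 155] [156 147 132]
ball (257.04052734375, 171.8783721923828) 20.14861488342285 1201.0 (238, 152, 40, 41) [ 0.4952 -0.3253  0.0445]
[205.1668 186.8194] [206.0534 219.3974] len 0.038 ang 10.0 [ 0.468  -0.2741] [ 0.4305 -0.2807]
[310.6812 156.7832] [313.4746 120.4596] len 0.037 ang 10.6 [ 0.5223 -0.3766] [ 0.5586 -0.3698]
[206.8006 155.6266] [207.3835 183.1407] len 0.030 ang 9.8 [ 0.5019 -0.2707] [ 0.4725 -0.2758]
[202.8692 118.042 ] [204.1691 153.1789] len 0.035 ang 10.5 [ 0.5388 -0.2612] [ 0.5039 -0.2677]
[277.148   99.7569] [314.8497 111.616 ] len 0.039 ang 84.9 [ 0.5706 -0.3298] [ 0.5672 -0.3689]
[208.1122 218.5824] [304.4268 221.2711] len 0.107 ang 99.8 [ 0.4319 -0.2828] [ 0.4502 -0.3885]
[313.1408 118.6314] [205.6097 116.3457] len 0.107 ang 100.4 [ 0.5603 -0.369 ] [ 0.5409 -0.2636]
[305.6458 185.6263] [307.313  158.1516] len 0.030 ang 11.3 [ 0.4909 -0.3793] [ 0.5202 -0.3735]
[305.0973 220.474 ] [307.7502 189.237 ] len 0.037 ang 10.1 [ 0.4513 -0.389 ] [ 0.4874 -0.3826]
[305.6404 188.5763] [271.8548 187.9268] len 0.036 ang 100.4 [ 0.4876 -0.3802] [ 0.4811 -0.3444]
[274.3925 183.4711] [303.1559 184.0278] len 0.031 ang 100.4 [ 0.4865 -0.346 ] [ 0.4921 -0.3763]
[209.3755 181.844 ] [239.3883 182.3753] len 0.032 ang 100.5 [ 0.4744 -0.2777] [ 0.4802 -0.3091]
[230.652  148.2984] [252.5095 128.6889] len 0.030 ang 143.0 [ 0.5144 -0.2936] [ 0.5384 -0.3117]
tooly -78.43846957620828 [ 0.4961 -0.3247  0.2102]
```

Request:
carry_out(
  rows=[
    {"dp": [0, 0, -25], "angular": [0, 0, -0.01]},
    {"dp": [-0.5, -1, -55], "angular": [0, 0, -0.02]},
    {"dp": [-0.5, -1, -85], "angular": [0, 0, -0.02]},
    {"dp": [-0.5, -1, -110], "angular": [0, 0, -0.02]},
    {"dp": [-0.5, -1, -130], "angular": [0, 0, -0.02]},
    {"dp": [-0.5, -1, -145], "angular": [0, 0, -0.02]},
    {"dp": [-0.5, -1, -158], "angular": [0, 0, -0.02]},
    {"dp": [-0.5, -1, -170], "angular": [0, 0, -0.02]},
    {"dp": [-0.5, -1, -178], "angular": [0, 0, -0.02]},
    {"dp": [-0.5, -1, -182], "angular": [0, 0, -0.02]},
  ],
)

```text
time_s: 7.4
position: [0.4955, -0.3256, 0.0276]
orientation: [-0.0, 0.996, 0.091, -0.0]
contact_force: [-0.1, -0.2, 0.8]
finger_gap: 0.0855
```

Request:
carry_out(
  rows=[
    {"dp": [0, 0, 0], "angular": [0, 0, 0]},
    {"dp": [0, 0, 0], "angular": [0, 0, 0]},
    {"dp": [0, 0, 0], "angular": [0, 0, 0]},
    {"dp": [0, 0, 0], "angular": [0, 0, 0]},
    {"dp": [0, 0, 0], "angular": [0, 0, 0]},
    {"dp": [0, 0, 0], "angular": [0, 0, 0]},
    {"dp": [0, 0, 0], "angular": [0, 0, 0]},
    {"dp": [0, 0, 0], "angular": [0, 0, 0]},
    {"dp": [0, 0, 0], "angular": [0, 0, 0]},
    {"dp": [0, 0, 0], "angular": [0, 0, 0]},
  ],
  grip=0.4,
  force=30,
)

```text
time_s: 8.4
position: [0.4956, -0.3256, 0.0282]
orientation: [-0.0, 0.996, 0.091, -0.0]
contact_force: [-0.1, -0.2, 0.2]
finger_gap: 0.051
```

Request:
carry_out(
  rows=[
    {"dp": [0, 0, 0], "angular": [0, 0, 0]},
    {"dp": [0, 0, 0], "angular": [0, 0, 0]},
    {"dp": [0, 0, 0], "angular": [0, 0, 0]},
    {"dp": [0, 0, 0], "angular": [0, 0, 0]},
    {"dp": [0, 0, 0], "angular": [0, 0, 0]},
    {"dp": [0, 0, 0], "angular": [0, 0, 0]},
    {"dp": [0, 0, 0], "angular": [0, 0, 0]},
    {"dp": [0, 0, 0], "angular": [0, 0, 0]},
    {"dp": [0, 0, 0], "angular": [0, 0, 0]},
    {"dp": [0, 0, 0], "angular": [0, 0, 0]},
  ],
  grip=1,
  force=35,
)

```text
time_s: 9.4
position: [0.4957, -0.3255, 0.0284]
orientation: [-0.0, 0.996, 0.091, 0.0]
contact_force: [-1.2, 2.1, 4.7]
finger_gap: 0.0424
```

Request:
carry_out(
  rows=[
    {"dp": [0, 0, 2], "angular": [0, 0, 0]},
    {"dp": [0, 0, 5], "angular": [0, 0, 0]},
    {"dp": [0, 0, 10], "angular": [0, 0, 0]},
    {"dp": [0, 0, 18], "angular": [0, 0, 0]},
    {"dp": [0, 0, 28], "angular": [0, 0, 0]},
    {"dp": [0, 0, 42], "angular": [0, 0, 0]},
    {"dp": [0, 0, 60], "angular": [0, 0, 0]},
    {"dp": [0, 0, 78], "angular": [0, 0, 0]},
    {"dp": [0, 0, 92], "angular": [0, 0, 0]},
    {"dp": [0, 0, 100], "angular": [0, 0, 0]},
  ],
)

```text
time_s: 10.4
position: [0.4964, -0.3263, 0.1305]
orientation: [0.001, 0.996, 0.091, 0.001]
contact_force: [0.7, -1.2, -1.1]
finger_gap: 0.0421
```

```bash
python3 - <<'E'
from h import *
s=get_state();print(s["time_s"],s["position"],s["finger_gap"],s["contact_force"],s["joint_positions"])
p=wrist();save(p,"w3")
E
```

```text
10.4 [ 0.49639701 -0.32625721  0.1305104 ] 0.04214454610045874 [ 0.74914291 -1.1915152  -1.12633648] [-6.52540757e-01  4.21442148e-01  1.60206530e+00 -2.93628508e-05
  1.11491275e+00  7.36442056e-01]
```

View pics/w3.png

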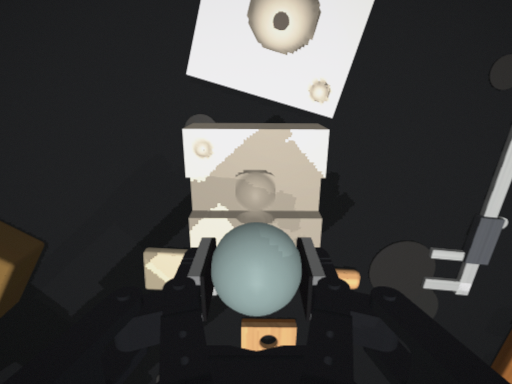

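The ball is held (gap 42 mm) and clear of the mould, which has not moved. Next I turn toward the carrier and look at it again on the way.

Request:
carry_out(
  rows=[
    {"dp": [4, 8, 12], "angular": [0, 0, 0.08]},
    {"dp": [12, 25, 25], "angular": [0, 0, 0.2]},
    {"dp": [22, 50, 40], "angular": [0, 0, 0.34]},
    {"dp": [34, 80, 55], "angular": [0, 0, 0.49]},
    {"dp": [46, 110, 66], "angular": [0, 0, 0.64]},
    {"dp": [58, 140, 72], "angular": [0, 0, 0.79]},
    {"dp": [70, 170, 75], "angular": [0, 0, 0.94]},
    {"dp": [80, 195, 75], "angular": [0, 0, 1.09]},
    {"dp": [87, 212, 75], "angular": [0, 0, 1.24]},
    {"dp": [92, 222, 75], "angular": [0, 0, 1.38]},
  ],
)

```text
time_s: 11.45
position: [0.5877, -0.1017, 0.2028]
orientation: [-0.001, 0.708, 0.707, -0.0]
contact_force: [-0.0, -0.3, -1.7]
finger_gap: 0.0421
```

Request:
carry_out(
  rows=[
    {"dp": [1, 2, 0], "angular": [0, 0, 0.08]},
    {"dp": [2, 4, 0], "angular": [0, 0, 0.13]},
    {"dp": [2, 4, 0], "angular": [0, 0, 0.15]},
    {"dp": [2, 4, 0], "angular": [0, 0, 0.15]},
    {"dp": [2, 4, 0], "angular": [0, 0, 0.15]},
    {"dp": [2, 4, 0], "angular": [0, 0, 0.15]},
    {"dp": [2, 4, 0], "angular": [0, 0, 0.15]},
    {"dp": [2, 4, 0], "angular": [0, 0, 0.15]},
    {"dp": [2, 4, 0], "angular": [0, 0, 0.15]},
    {"dp": [2, 4, 0], "angular": [0, 0, 0.15]},
  ],
)

```text
time_s: 12.45
position: [0.5896, -0.0997, 0.2033]
orientation: [0.0, 0.656, 0.755, -0.0]
contact_force: [0.1, 0.5, -1.6]
finger_gap: 0.0425
```

```bash
python3 - <<'E'
from h import *
np.set_printoptions(precision=4,suppress=True)
s=get_state();R=qR(s["orientation"]);print(s["time_s"],s["position"],s["finger_gap"],"tooly",np.degrees(np.arctan2(R[1,1],R[0,1])))
p=wrist();save(p,"w4");im=p["img"]
for k,z in dict(grip=.055,empty_pocket=.03775,twin_pocket=.03775,twin_ball_center=.03775).items():
    for r in place_of(p,k)[:1]: print(k,np.round(r["xy"],1),round(r["confidence"],2),onz(p,r["xy"],z)[:2])
for a in cut_out(p,"carrier")[:2]:
    m=a["region"].astype(np.uint8);c,_=cv2.findContours(m,0,2);c=max(c,key=cv2.contourArea)
    q=cv2.approxPolyDP(c,6,True)[:,0];print(a["confidence"],a["extent"]);[print(v,onz(p,v.astype(float),.02)[:2]) for v in q]
g=cv2.cvtColor(im,cv2.COLOR_RGB2GRAY)
L=cv2.createLineSegmentDetector().detect(g)[0][:,0]
for l in L:
    A=onz(p,l[:2],.02);B=onz(p,l[2:],.02);d=B-A
    if np.hypot(*d[:2])>.045 and .5<A[0]<.7 and -.1<A[1]<.15: print(l,"len %.3f ang %.1f"%(np.hypot(*d[:2]),np.degrees(np.arctan2(d[1],d[0]))%180),A[:2],B[:2])
E
```

```text
12.45 [ 0.5896 -0.0997  0.2033] 0.042472313250749065 tooly 8.071324613069564
grip [280.8  42.2] 0.71 [0.5932 0.0241]
empty_pocket [281.4 101. ] 0.7 [ 0.6034 -0.0248]
twin_pocket [ 29.5 339.7] 0.55 [ 0.3303 -0.3626]
0.69 [0.0, 306.4, 61.1, 351.2]
[ 52 307] [ 0.3505 -0.3229]
[  0 310] [ 0.2824 -0.3374]
[  0 351] [ 0.2735 -0.4086]
[ 54 340] [ 0.3492 -0.3783]
[ 60 332] [ 0.3582 -0.3632]
0.67 [234.3, 0.0, 320.4, 131.5]
[235   0] [0.5464 0.0585]
[242 128] [ 0.5679 -0.0583]
[314 127] [ 0.6437 -0.0465]
[320   0] [0.6256 0.0698]
[280   9] [0.5896 0.0571]
[234.855    0.527  242.1562 129.4299] len 0.120 ang 100.5 [0.5464 0.0581] [ 0.5683 -0.0598]
[317.3798 126.859  320.0936   0.5867] len 0.117 ang 100.6 [ 0.6472 -0.0458] [0.6258 0.0693]
[243.0517 131.5612 316.8156 128.1057] len 0.079 ang 10.7 [ 0.5695 -0.0619] [ 0.6469 -0.0472]
```

View pics/w4.png

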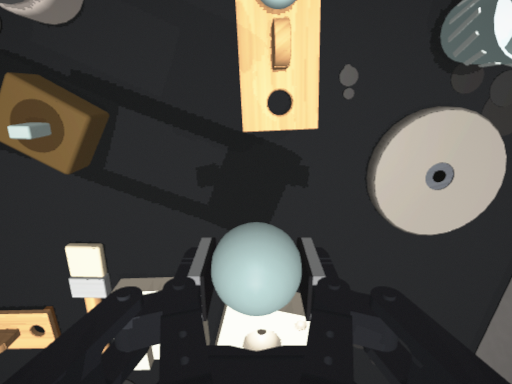

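```bash
python3 - <<'E'
from h import *
np.set_printoptions(precision=4,suppress=True)
s=get_state();R=qR(s["orientation"]);t=np.array(s["position"])
p=wrist();g=cv2.cvtColor(p["img"],cv2.COLOR_RGB2GRAY)
m=np.zeros_like(g);m[85:120,262:298]=(g[85:120,262:298]<75);c,_=cv2.findContours(m,0,2);c=max(c,key=cv2.contourArea)
(e,ax,an)=cv2.fitEllipse(c);print("hole",e,ax,onz(p,e,.02))
f=p["img"].astype(int);m=((f[...,2]-f[...,0])>6).astype(np.uint8);m[:200]=0;m[330:]=0;m[:,:200]=0;m[:,312:]=0
m=cv2.morphologyEx(m,cv2.MORPH_OPEN,np.ones((5,5)))
c,_=cv2.findContours(m,0,2);c=max(c,key=cv2.contourArea);cc,r=cv2.minEnclosingCircle(c);print("ball",cc,r,cv2.boundingRect(c))
for z in(-.012,-.016,-.02,-.024):
    X=R@np.array([0,0,z])+t; q=p["R"]@X+p["t"]; print(z,proj(p,X),"rad~",p["K"][0][0]*.022/np.sqrt(q@q-.022**2),q)
E
```

```text
hole (279.24456787109375, 102.12954711914062) (22.382266998291016, 23.357784271240234) [ 0.6029 -0.0265  0.02  ]
ball (255.6929168701172, 268.46038818359375) 46.88663101196289 (211, 222, 91, 94)
-0.012 [257.3073 264.9705] rad~ 43.41002411809386 [0.0007 0.0369 0.1496]
-0.016 [257.338  269.5243] rad~ 44.39971785238306 [0.0007 0.0381 0.1458]
-0.02 [257.3703 274.3214] rad~ 45.42606150671315 [0.0007 0.0394 0.142 ]
-0.024 [257.4044 279.3819] rad~ 46.4902869364277 [0.0007 0.0407 0.1382]
```

Request:
carry_out(
  rows=[
    {"dp": [4, 20, -10], "angular": [0, 0, 0.02]},
    {"dp": [8, 45, -25], "angular": [0, 0, 0.044]},
    {"dp": [12, 64, -45], "angular": [0, 0, 0.044]},
    {"dp": [13.3, 72, -70], "angular": [0, 0, 0.044]},
    {"dp": [13.3, 73.1, -92], "angular": [0, 0, 0.044]},
    {"dp": [13.3, 73.1, -110], "angular": [0, 0, 0.044]},
    {"dp": [13.3, 73.1, -125], "angular": [0, 0, 0.044]},
    {"dp": [13.3, 73.1, -138], "angular": [0, 0, 0.044]},
    {"dp": [13.3, 73.1, -148], "angular": [0, 0, 0.044]},
    {"dp": [13.3, 73.1, -152], "angular": [0, 0, 0.044]},
  ],
)

```text
time_s: 13.8
position: [0.6025, -0.0266, 0.0502]
orientation: [-0.001, 0.639, 0.769, -0.0]
contact_force: [0.4, 0.7, -1.9]
finger_gap: 0.0423
```

Request:
carry_out(
  rows=[
    {"dp": [0, 0, -5], "angular": [0, 0, 0]},
    {"dp": [0, 0, -10], "angular": [0, 0, 0]},
    {"dp": [0, 0, -14], "angular": [0, 0, 0]},
    {"dp": [0, 0, -18], "angular": [0, 0, 0]},
    {"dp": [0, 0, -21], "angular": [0, 0, 0]},
    {"dp": [0, 0, -24], "angular": [0, 0, 0]},
    {"dp": [0, 0, -26], "angular": [0, 0, 0]},
    {"dp": [0, 0, -27.5], "angular": [0, 0, 0]},
    {"dp": [0, 0, -28.5], "angular": [0, 0, 0]},
    {"dp": [0, 0, -28.5], "angular": [0, 0, 0]},
  ],
)

```text
time_s: 14.8
position: [0.603, -0.0266, 0.0227]
orientation: [0.0, 0.639, 0.769, 0.0]
contact_force: [0.2, -0.3, -1.9]
finger_gap: 0.0421
```

```bash
python3 - <<'E'
from h import *
s=get_state();R=qR(s["orientation"]);print(s["time_s"],s["position"],s["finger_gap"],s["contact_force"],"tooly",np.degrees(np.arctan2(R[1,1],R[0,1])))
p=wrist();save(p,"w5")
E
```

```text
14.8 [ 0.6029959  -0.02656436  0.02272703] 0.04209238840276245 [ 0.21184578 -0.32832108 -1.90440053] tooly 10.60112978187768
```

View pics/w5.png

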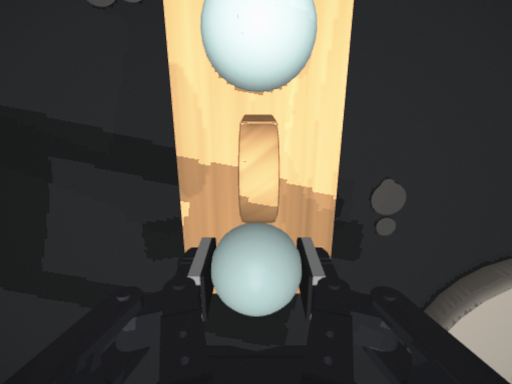

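The ball is over the pocket, in line with the grip and the twin. I lower the last millimetre and ease the grip.

Request:
carry_out(
  rows=[
    {"dp": [0, 0, -0.3], "angular": [0, 0, 0]},
    {"dp": [0, 0, -0.6], "angular": [0, 0, 0]},
    {"dp": [0, 0, -0.9], "angular": [0, 0, 0]},
    {"dp": [0, 0, -1.2], "angular": [0, 0, 0]},
    {"dp": [0, 0, -1.2], "angular": [0, 0, 0]},
    {"dp": [0, 0, -1.2], "angular": [0, 0, 0]},
    {"dp": [0, 0, -1.2], "angular": [0, 0, 0]},
    {"dp": [0, 0, -1.2], "angular": [0, 0, 0]},
    {"dp": [0, 0, -1.2], "angular": [0, 0, 0]},
    {"dp": [0, 0, -1.2], "angular": [0, 0, 0]},
  ],
)

```text
time_s: 15.85
position: [0.6033, -0.0268, 0.0219]
orientation: [0.0, 0.639, 0.769, 0.0]
contact_force: [0.4, -1.6, 4.8]
finger_gap: 0.0424
```

Request:
carry_out(
  rows=[
    {"dp": [0, 0, 0], "angular": [0, 0, 0]},
    {"dp": [0, 0, 0], "angular": [0, 0, 0]},
    {"dp": [0, 0, 0], "angular": [0, 0, 0]},
    {"dp": [0, 0, 0], "angular": [0, 0, 0]},
    {"dp": [0, 0, 0], "angular": [0, 0, 0]},
    {"dp": [0, 0, 0], "angular": [0, 0, 0]},
    {"dp": [0, 0, 0], "angular": [0, 0, 0]},
    {"dp": [0, 0, 0], "angular": [0, 0, 0]},
    {"dp": [0, 0, 0], "angular": [0, 0, 0]},
    {"dp": [0, 0, 0], "angular": [0, 0, 0]},
  ],
  grip=0.35,
)

```text
time_s: 16.85
position: [0.6029, -0.0265, 0.0216]
orientation: [0.0, 0.639, 0.769, 0.0]
contact_force: [0.1, -0.5, -0.4]
finger_gap: 0.056
```

Request:
carry_out(
  rows=[
    {"dp": [0, 0, 3], "angular": [0, 0, 0]},
    {"dp": [0, 0, 8], "angular": [0, 0, 0]},
    {"dp": [0, 0, 15], "angular": [0, 0, 0]},
    {"dp": [0, 0, 25], "angular": [0, 0, 0]},
    {"dp": [0, 0, 40], "angular": [0, 0, 0]},
    {"dp": [0, 0, 60], "angular": [0, 0, 0]},
    {"dp": [0, 0, 80], "angular": [0, 0, 0]},
    {"dp": [0, 0, 100], "angular": [0, 0, 0]},
    {"dp": [0, 0, 115], "angular": [0, 0, 0]},
    {"dp": [0, 0, 125], "angular": [0, 0, 0]},
  ],
)

```text
time_s: 17.85
position: [0.6037, -0.0266, 0.149]
orientation: [0.001, 0.639, 0.769, 0.001]
contact_force: [0.2, 0.1, 0.2]
finger_gap: 0.0555
```

```bash
python3 - <<'E'
from h import *
np.set_printoptions(precision=4,suppress=True)
s=get_state();R=qR(s["orientation"]);print(s["time_s"],s["position"],s["finger_gap"],s["contact_force"],"tooly",np.degrees(np.arctan2(R[1,1],R[0,1])))
p=wrist();save(p,"w6")
for X in([.6029,-.0266,.03775],[.5938,.0245,.07],[.5838,.0756,.03775]): print(proj(p,X))
for k,z in dict(grip=.055,twin_ball_center=.03775,cast_ball_center=.03775).items():
    for r in place_of(p,k)[:2]: print(k,np.round(r["xy"],1),round(r["confidence"],2),onz(p,r["xy"],z)[:2])
E
```

```text
17.85 [ 0.6037 -0.0266  0.149 ] 0.05553740173859015 [0.2149 0.1485 0.161 ] tooly 10.602013139019014
[255.4641 187.9291]
[256.1102 133.9021]
[255.4705  60.381 ]
grip [258.4 132.3] 0.95 [0.5957 0.024 ]
twin_ball_center [253.8  59.6] 0.92 [0.5824 0.0759]
cast_ball_center [254.3 188. ] 0.82 [ 0.6019 -0.0269]
```

View pics/w6.png

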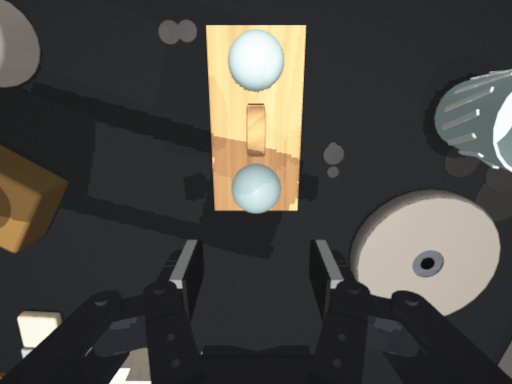

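Both balls sit in their pockets at (256,188) and (256,60), with the grip between them at (256,131). Now I take the grip.

Request:
carry_out(
  rows=[
    {"dp": [-3, 15, 0], "angular": [0, 0, 0]},
    {"dp": [-6, 33, 0], "angular": [0, 0, 0]},
    {"dp": [-8.5, 47, -8], "angular": [0, 0, 0]},
    {"dp": [-9.1, 51, -22], "angular": [0, 0, 0]},
    {"dp": [-9.1, 51, -42], "angular": [0, 0, 0]},
    {"dp": [-9.1, 51, -64], "angular": [0, 0, 0]},
    {"dp": [-9.1, 51, -84], "angular": [0, 0, 0]},
    {"dp": [-9.1, 51, -99], "angular": [0, 0, 0]},
    {"dp": [-9.1, 51, -108], "angular": [0, 0, 0]},
    {"dp": [-9.1, 51, -112.5], "angular": [0, 0, 0]},
  ],
)

```text
time_s: 19.05
position: [0.5927, 0.0255, 0.0325]
orientation: [-0.001, 0.638, 0.77, -0.001]
contact_force: [-0.3, -1.0, 0.4]
finger_gap: 0.0552
```

Request:
carry_out(
  rows=[
    {"dp": [0, 0, 0], "angular": [0, 0, 0]},
    {"dp": [0, 0, 0], "angular": [0, 0, 0]},
    {"dp": [0, 0, 0], "angular": [0, 0, 0]},
    {"dp": [0, 0, 0], "angular": [0, 0, 0]},
    {"dp": [0, 0, 0], "angular": [0, 0, 0]},
    {"dp": [0, 0, 0], "angular": [0, 0, 0]},
    {"dp": [0, 0, 0], "angular": [0, 0, 0]},
    {"dp": [0, 0, 0], "angular": [0, 0, 0]},
    {"dp": [0, 0, 0], "angular": [0, 0, 0]},
    {"dp": [0, 0, 0], "angular": [0, 0, 0]},
  ],
  grip=0.7,
  force=30,
)

```text
time_s: 20.05
position: [0.5938, 0.0244, 0.034]
orientation: [-0.0, 0.639, 0.769, -0.0]
contact_force: [0.7, 0.3, 0.8]
finger_gap: 0.0258
```

Request:
carry_out(
  rows=[
    {"dp": [0, 0, 0], "angular": [0, 0, 0]},
    {"dp": [0, 0, 0], "angular": [0, 0, 0]},
    {"dp": [0, 0, 0], "angular": [0, 0, 0]},
    {"dp": [0, 0, 0], "angular": [0, 0, 0]},
    {"dp": [0, 0, 0], "angular": [0, 0, 0]},
    {"dp": [0, 0, 0], "angular": [0, 0, 0]},
    {"dp": [0, 0, 0], "angular": [0, 0, 0]},
    {"dp": [0, 0, 0], "angular": [0, 0, 0]},
    {"dp": [0, 0, 0], "angular": [0, 0, 0]},
    {"dp": [0, 0, 0], "angular": [0, 0, 0]},
  ],
  grip=1,
  force=60,
)

```text
time_s: 21.05
position: [0.594, 0.0244, 0.0341]
orientation: [0.0, 0.639, 0.769, 0.0]
contact_force: [1.1, 1.0, -0.3]
finger_gap: 0.0136
```

Request:
carry_out(
  rows=[
    {"dp": [0, 0, 1], "angular": [0, 0, 0]},
    {"dp": [0, 0, 3], "angular": [0, 0, 0]},
    {"dp": [0, 0, 5], "angular": [0, 0, 0]},
    {"dp": [0, 0, 8], "angular": [0, 0, 0]},
    {"dp": [0, 0, 12], "angular": [0, 0, 0]},
    {"dp": [0, 0, 16], "angular": [0, 0, 0]},
    {"dp": [0, 0, 20], "angular": [0, 0, 0]},
    {"dp": [0, 0, 23], "angular": [0, 0, 0]},
    {"dp": [0, 0, 25], "angular": [0, 0, 0]},
    {"dp": [0, 0, 25], "angular": [0, 0, 0]},
  ],
)

```text
time_s: 22.05
position: [0.5941, 0.0244, 0.0595]
orientation: [0.0, 0.639, 0.769, 0.0]
contact_force: [-0.7, 0.1, -5.2]
finger_gap: 0.0133
```

```bash
python3 - <<'E'
from h import *
np.set_printoptions(precision=4,suppress=True)
s=get_state();R=qR(s["orientation"]);print(s["time_s"],s["position"],s["finger_gap"],s["contact_force"],s["moment"],"tooly",np.degrees(np.arctan2(R[1,1],R[0,1])))
p=wrist();save(p,"w7")
q=capture("top")
for r in place_of(q,"window")[:1]: print("win",r["xy"],r["confidence"],onz(q,r["xy"],.055))
f=q["img"][130:250,90:190];m=(f.min(2)>225).astype(np.uint8);c,_=cv2.findContours(m,0,2);c=max(c,key=cv2.contourArea);e=cv2.fitEllipse(c)
print(e,onz(q,np.array(e[0])+[90,130],.055),e[1][0]/q["K"][0][0]*1.466)
E
```

```text
22.05 [0.5941 0.0244 0.0595] 0.013273395954552193 [-0.7328  0.0795 -5.2362] [-0.0016 -0.0448 -0.015 ] tooly 10.60018983645996
win [246.0, 176.5] 0.69 [ 0.6119 -0.0242  0.055 ]
((47.67079162597656, 60.590576171875), (52.618797302246094, 58.544708251953125), 81.10414123535156) [0.5605 0.3423 0.055 ] 0.17344226810589672
```

View pics/w7.png

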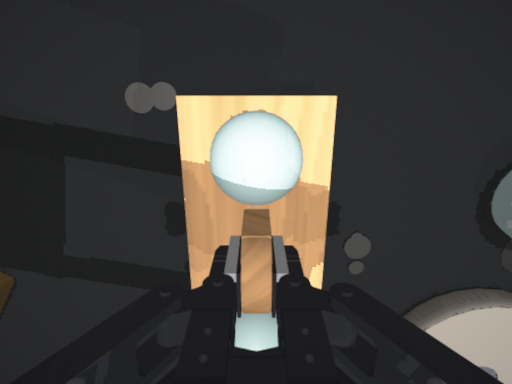

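The carrier is lifted level. The vertical force is −5.2 N, which matches about 0.5 kg, and there is almost no moment. By eye the window in the top view is at about (138,192.5) (512 px), i.e. (0.556, 0.343). I'll carry the carrier there smoothly.

Request:
carry_out(
  rows=[
    {"dp": [0, 0, 3], "angular": [0, 0, 0]},
    {"dp": [0, 0, 9], "angular": [0, 0, 0]},
    {"dp": [0, 1, 18], "angular": [0, 0, 0]},
    {"dp": [0, 4, 30], "angular": [0, 0, 0]},
    {"dp": [-1, 9, 45], "angular": [0, 0, 0]},
    {"dp": [-2, 17, 62], "angular": [0, 0, 0]},
    {"dp": [-3, 27, 80], "angular": [0, 0, 0]},
    {"dp": [-4, 39, 97], "angular": [0, 0, 0]},
    {"dp": [-6, 53, 112], "angular": [0, 0, 0]},
    {"dp": [-8, 69, 124], "angular": [0, 0, 0]},
  ],
)

```text
time_s: 23.2
position: [0.5862, 0.0941, 0.1853]
orientation: [0.001, 0.639, 0.769, 0.001]
contact_force: [0.4, 0.2, -5.1]
finger_gap: 0.0131
```

Request:
carry_out(
  rows=[
    {"dp": [-2, 17, 10], "angular": [0, 0, 0]},
    {"dp": [-4, 36, 17], "angular": [0, 0, 0]},
    {"dp": [-7, 56, 21], "angular": [0, 0, 0]},
    {"dp": [-10, 77, 23], "angular": [0, 0, 0]},
    {"dp": [-13, 98, 23], "angular": [0, 0, 0]},
    {"dp": [-16, 119, 23], "angular": [0, 0, 0]},
    {"dp": [-18, 140, 23], "angular": [0, 0, 0]},
    {"dp": [-20, 160, 23], "angular": [0, 0, 0]},
    {"dp": [-22, 179, 23], "angular": [0, 0, 0]},
    {"dp": [-24, 196, 23], "angular": [0, 0, 0]},
  ],
)

```text
time_s: 24.2
position: [0.5612, 0.2912, 0.206]
orientation: [-0.0, 0.639, 0.77, -0.0]
contact_force: [-0.6, -0.1, -5.4]
finger_gap: 0.0136
```

Request:
carry_out(
  rows=[
    {"dp": [-2, 15, 0], "angular": [0, 0, 0]},
    {"dp": [-4, 28, -2], "angular": [0, 0, 0]},
    {"dp": [-5, 38, -5], "angular": [0, 0, 0]},
    {"dp": [-6, 46, -8], "angular": [0, 0, 0]},
    {"dp": [-6, 51, -11], "angular": [0, 0, 0]},
    {"dp": [-6, 53, -14], "angular": [0, 0, 0]},
    {"dp": [-6, 54, -16], "angular": [0, 0, 0]},
    {"dp": [-6, 54, -17.5], "angular": [0, 0, 0]},
    {"dp": [-6, 54, -18], "angular": [0, 0, 0]},
    {"dp": [-6, 54, -18], "angular": [0, 0, 0]},
  ],
)

```text
time_s: 25.2
position: [0.5559, 0.343, 0.188]
orientation: [0.0, 0.639, 0.769, -0.0]
contact_force: [0.6, 0.3, -4.1]
finger_gap: 0.0135
```

```bash
python3 - <<'E'
from h import *
np.set_printoptions(precision=4,suppress=True)
s=get_state();print(s["time_s"],s["position"],s["orientation"],s["finger_gap"],s["contact_force"],s["moment"])
a=capture("top");b=capture("side")
A=cv2.resize(a["img"][130:250,60:300],(800,400));B=cv2.resize(b["img"][20:160,160:380],(800,509))
cv2.imwrite("pics/t8.png",A[:,:,::-1]);cv2.imwrite("pics/s8.png",B[:,:,::-1])
t=np.array(s["position"]);cx=np.array([-.184,.983,0])
for n,v in(("c",t),("twin",t+.052*cx),("cast",t-.052*cx)):
    X=v.copy();X[2]=t[2]-.034+.03775;print(n,X,"top",proj(a,X),"side",proj(b,X))
    X[2]=.055;print("  under: top",proj(a,X),"side",proj(b,X))
for n in("cast_ball_center","twin_ball_center"):
  for p in(a,b): print(n,[(np.round(r["xy"],1),round(r["confidence"],2)) for r in place_of(p,n)[:2]])
E
```

```text
25.2 [0.5559 0.343  0.188 ] [ 0.      0.639   0.7692 -0.0001] 0.013493051110133297 [ 0.57    0.273  -4.0958] [ 0.0198  0.0457 -0.0193]
c [0.5559 0.343  0.1918] top [125.4692 182.5066] side [238.5494  99.577 ]
  under: top [137.3851 191.8984] side [240.4069 131.4906]
twin [0.5464 0.3941 0.1918] top [108.7508 185.4268] side [234.3492  93.5817]
  under: top [122.1657 194.5652] side [236.4203 125.0735]
cast [0.5655 0.2919 0.1918] top [142.1604 179.5911] side [242.9844 105.9075]
  under: top [152.582  189.2355] side [244.6019 138.2431]
cast_ball_center [(array([224.8, 251.5]), 0.7), (array([145.1, 181.4]), 0.49)]
cast_ball_center [(array([242.6, 103.3]), 0.6), (array([240.1, 111. ]), 0.39)]
twin_ball_center [(array([108. , 187.5]), 0.56)]
twin_ball_center [(array([233.2,  94. ]), 0.55)]
```

View pics/t8.png

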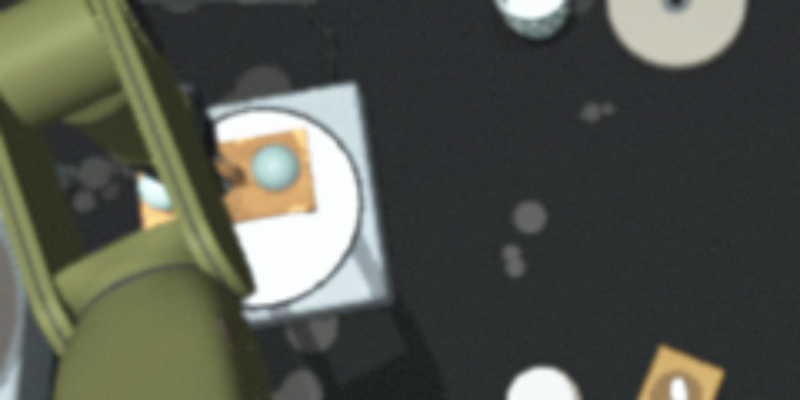

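View pics/s8.png

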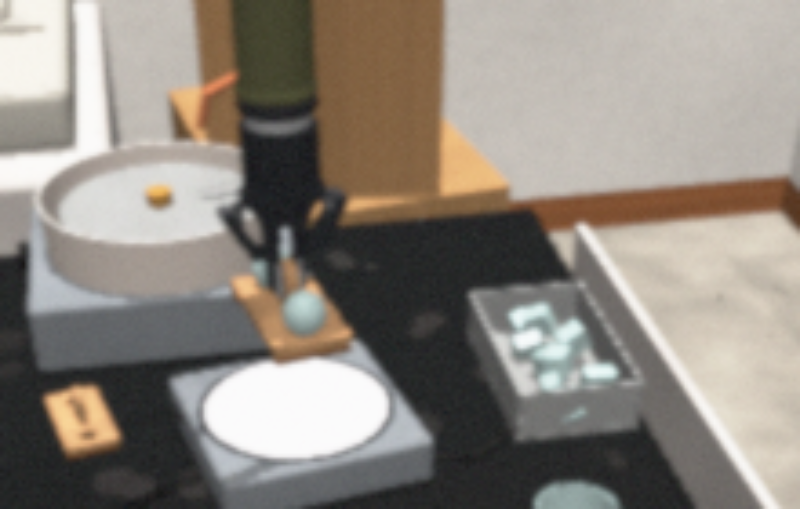

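Both balls are in their pockets. The window centre in the top view (138,192) and in the side view (242,132) matches the point under the carrier to about 3 mm. I let it settle for one more second and hand in.

Request:
carry_out(
  rows=[
    {"dp": [0, 0, 0], "angular": [0, 0, 0]},
    {"dp": [0, 0, 0], "angular": [0, 0, 0]},
    {"dp": [0, 0, 0], "angular": [0, 0, 0]},
    {"dp": [0, 0, 0], "angular": [0, 0, 0]},
    {"dp": [0, 0, 0], "angular": [0, 0, 0]},
    {"dp": [0, 0, 0], "angular": [0, 0, 0]},
    {"dp": [0, 0, 0], "angular": [0, 0, 0]},
    {"dp": [0, 0, 0], "angular": [0, 0, 0]},
    {"dp": [0, 0, 0], "angular": [0, 0, 0]},
    {"dp": [0, 0, 0], "angular": [0, 0, 0]},
  ],
)

```text
time_s: 26.5
position: [0.5558, 0.3434, 0.1881]
orientation: [-0.0, 0.639, 0.769, 0.0]
contact_force: [-1.0, -0.6, -5.5]
finger_gap: 0.0133
```

```bash
python3 - <<'E'
from h import *
s=get_state();print(s["time_s"],s["position"],s["orientation"],s["finger_gap"],s["contact_force"],abs(np.array(s["qvel"])).max());print(job_done())
E
```

```text
26.5 [0.55584973 0.34343319 0.18805472] [-3.21961656e-06  6.38785999e-01  7.69384460e-01  1.74917539e-05] 0.013261877463928245 [-1.00407178 -0.56637314 -5.51511151] 0.004404024311453518
the job is handed in; nothing more can be done
None
```

The job is handed in at 26.5 s. The cast ball went from the mould into the empty pocket, and the gripper now holds the carrier by its grip above the light box.

**Last checks:**
- **Position:** the carrier is level and still, and its underside is about 99 mm above the light box.
- **Over the window:** the carrier's centre is within about 3 mm of the window centre, judged by eye in the top and side views. The balls are 52 mm to either side, well inside the window's 100 mm radius.
- **Balls:** both were seen in their pockets in the last pictures. The 5.5 N load fits the carrier with two balls.

**Disagreements:**
- At first the network put the window 10–30 mm from where I placed it. Later it reported it at the wrong spot altogether, so I used the circle and the housing seen in the pictures instead.
- The network's low-confidence reports for the look-alike carriers were ignored.

I saw nothing else on the bench move, but I did not measure the other things again.

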